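Push the steriliser tray back under the lamp

TASK

The tray in the countertop steriliser has been left too far forward, out of reach of the lamp. Let the steriliser's front door right down, slide the tray back until it sits against the rear wall with its things still in it, and push the door fully shut again. Leave the other things on the vanity where they are.

Things in the scene. Friction and masses are not known exactly. Their poses are not given: they have to be found in the camera images.
- steriliser: White countertop steriliser, 260 wide, 235 deep, 210 high, fixed to the granite; its sloped front is the door. Origin: middle of its footprint, on the granite; -x points out of the front, y along the width, z up. Chamber floor at z = 60, 232 wide between side walls, rear wall at x = +110; sloped opening from the hinge (x = -115, z = 60) up to the roof's front edge.
- roof_front (a point): Middle of the front edge of the steriliser's roof, top face: x = -30, z = 210 in the steriliser's axes. The roof runs level from here to the back (x = +120); in front of it the chamber is open from above once the door is down.
- door (a joint): Angle of the drop-front door: 0 = shut (leaning back 0.516 rad from vertical), growing as its top comes out and down; 2.087 rad = right down on its stop, level with the chamber floor. It turns about its bottom edge. Stiff friction hinge (0.5 N m), 0.4 kg door: it stays where it is left and takes 3 to 6 N at the free edge to move.
- door_hinge (a point): Middle of the door's hinge line at its bottom edge: x = -115, z = 60 in the steriliser's axes. The door's inner face lies in the plane through this line.
- door_edge (a point): Middle of the door's free (top) edge, on its inner face; moves with the door: a flat panel 260 wide, 10 thick (outward from the inner face), 200 from hinge to edge, smoked pane in an aluminium frame. Shut, the edge stands 24 above the roof: fingertips fit behind it, over the roof, to draw it out. Down, its underside is 50 above the granite: tips fit under the edge to lift it.
- tray: Aluminium tray loose on the chamber floor, 140 deep (its x) by 222 wide (its y), 30 high, walls 3 thick, 0.2 to 0.4 kg. Origin: centre of its underside; axes as the steriliser's. Against the rear wall its origin is at x = +40 in the steriliser's axes, its front wall right below the roof's front edge. It starts 40 to 60 forward of that.
- tweezer: White plastic tweezer, 106 long, 30 wide, 8 high, lying in the tray; origin near its middle, underside. Stays in the tray.
- open_case: Grey twin-well lens case, 32 by 62, 17 high, lying in the tray; origin: centre of its underside. Stays in the tray.
- stand: Bamboo stand on the granite, 85 by 190, 54 high with its six pegs, holding two lens cases. Bystander; origin: centre of underside.
- jar: Frosted glass jar with aluminium screw lid, diameter 72, 80 high. Bystander; origin: centre of underside.
- mirror: Round hand mirror lying flat, diameter 132, with a handle to 186 along its -x, 11 thick. Bystander; origin: under the disc's centre.
- saline: White bottle, diameter 52, 150 high. Bystander; origin: centre of underside.

How it is judged:
On the way, in this order (a step that is already met when the one before it is completed fails the run):
1. the door is right down (value of joint door above 1.95 rad), for 0.2 s.
2. the tray is back against the rear wall while the door is still down (x of tray in the frame of steriliser above 0.032 m and value of joint door above 1.2 rad), for 0.2 s.
At the end, for the whole second after the job is handed in: The door is shut (within 0.05 rad, about 10 mm at its free edge), the tray stands level in the chamber within 8 mm of the rear wall, the tweezer and the grey lens case still lie in it, and door and tray are at rest (value of joint door below 0.05 rad and x of tray in the frame of steriliser above 0.032 m and angle between tray's own z axis and vertical below 0.06 rad and x of tweezer in the frame of tray between -0.068 and 0.068 m and y of tweezer in the frame of tray between -0.11 and 0.11 m and z of tweezer in the frame of tray between -0.005 and 0.03 m and x of open_case in the frame of tray between -0.068 and 0.068 m and y of open_case in the frame of tray between -0.11 and 0.11 m and z of open_case in the frame of tray between -0.005 and 0.03 m and linear speed of tray below 0.02 m/s and velocity of joint door between -0.05 and 0.05 rad/s); the robot touches nothing.
It fails at once if a bystander (stand, jar, mirror or bottle) is shifted by more than 30 mm or knocked over (distance of any of stand, jar, mirror, saline from where it was at the start of the episode above 0.03 m or angle between any of stand, jar, mirror, saline's own z axis and vertical above 0.5 rad).
It also fails if it takes over 66 s, if anything falls off the work surface, if the arm or the gripper's body presses on something with over 40 N, if the wrist force passes 120 N, or if a joint passes its speed limit or range.

ROBOT

A 6-joint arm with a two-finger parallel gripper is mounted at the origin on the work surface. World frame = base frame: x ahead of the robot, y to its left, z up, the work surface at z = 0. Lengths are in m, angles in rad, forces in N, time in s.
With the tool pointing down it reaches from about 0.35 to 0.975 m from the base axis. Payload 7.1 kg.
Tool frame: the origin (TCP) lies midway between the tips of the shut fingers; the grasp point (between the pads) lies 19 mm behind it; z points along the fingers, x is the direction in which the jaws open and shut, and the axes are right-handed (so a half turn about z gives the same grasp; the last joint's range is limited). The gripper opens to 88 mm and grips with 3 to 60 N. Pads are 20 mm wide; open, the fingers measure 115 mm over their backs; the gripper's body (75 mm by 178 mm) begins 61 mm behind the grasp point.
Start: joints at [-1.136, 0.423, 1.63, -0, 1.089, -0.019], TCP at [0.274, -0.562, 0.223] pointing down, gripper open.
Joint ranges: [-3, 3], [-0.9, 2.11], [0.09, 2.58], [-1.31, 4.45], [0.11, 2.69], [-2.54, 2.54]. Speed limits (rad/s): [2.39, 2.39, 3.01, 3.14, 3.14, 3.14].

INTERFACE

Orientations are given as a unit quaternion [w, x, y, z].
In Python, from station import move_pose, movel, movej, command_gripper, wait, inverse_kinematics, read_camera, camera_info, MotionError, job_done, get_time, get_joint_pos, get_qvel, get_effort, get_tcp_pos, get_ee_rot, get_ft_force, get_ft_torque, get_grip_width gives the robot as it stands. Calls block until the motion is done:
- move_pose(position, orientation): joint-space move of the TCP to a pose.
- movel(position, frame=None, v=0.15, until_force=None): straight line of the TCP; frame=None keeps the orientation; v is the mean speed in m/s. With until_force (N) it stops when the force on the tool has changed by that much, and returns True; else False.
- movej(angles): joint-space move.
- command_gripper(opening): opening from 0.0 (shut) to 1.0 (fully open); the grip force is fixed at half the most; returns when the fingers have stopped.
- wait(seconds).
- inverse_kinematics(position, orientation): joint angles nearest the present ones, or None.
- read_camera(name): name is "scene" or "side" or "wrist"; returns the picture (480x640x3 uint8, red, green, blue); there is no depth.
- camera_info(name): a dict with "intrinsics" (3x3 intrinsics, pixels), "T" (4x4, takes a point from camera to world coordinates); the wrist camera has in their place "tool_from_camera" (4x4, takes a point from camera to tool coordinates, whose origin is the TCP and whose axes are the tool frame's). Camera axes: x right, y up, looking along -z (the intrinsics and any distortion apply to the point x, -y, -z); pixel columns grow to the right and rows downward; lengths in m; the calibration is good to about 2 mm. A picture is of the moment at which its call begins: read the wrist's pose just before it. camera_info takes no time and is no camera call.
A pose or a line that the arm cannot do raises MotionError and nothing moves.
- job_done(): hands the job in, once; it reports no verdict.
Readings, each from a call of its own:
- get_time(): time.
- get_joint_pos(): joint angles.
- get_qvel(): joint speeds.
- get_effort(): joint torques, N m.
- get_tcp_pos(): TCP position.
- get_ee_rot(): TCP orientation.
- get_ft_force(): force on the tool from outside, world axes, zero at the start.
- get_ft_torque(): the same for the moment, N m.
- get_grip_width(): opening from 0.0 (shut) to 1.0 (fully open).
Only numpy, scipy, OpenCV 4.12 (cv2) and the standard library are available. Lean on these libraries where they do the work, as an engineer would, in place of code of your own. Each camera call takes 0.05 s, during which the arm holds its last target.

## Working session

There is one attempt and no reset: what is moved stays moved. The work goes in short steps, each a Python script; the robot and the scene stay as the last script left them, time stands still between calls to the robot, and variables do not carry over. Pictures are saved under pics/ and viewed, and the job is handed in when it is done.

```bash
ls; mkdir -p pics; cat > h.py <<'E'
import numpy as np, cv2
from station import *
def snap(n,f):
    im=read_camera(n); cv2.imwrite('pics/'+f,im[:,:,::-1]); return im
E
python3 - <<'E'
from h import *
for n in ['scene','side','wrist']:
    snap(n,n+'0.png'); c=camera_info(n); print(n,{k:(np.round(v,4).tolist() if not isinstance(v,str) else v) for k,v in c.items()})
print(get_time(),get_ee_rot())
E
```

```text
pics
scene {'intrinsics': [[541.817, 0.0, 315.6533], [0.0, 541.817, 235.6425], [0.0, 0.0, 1.0]], 'T': [[-0.677, -0.5259, 0.5149, 1.106], [0.736, -0.4844, 0.4729, 0.587], [0.0007, 0.6992, 0.715, 1.0333], [0.0, 0.0, 0.0, 1.0]]}
side {'intrinsics': [[458.2262, 0.0, 321.9831], [0.0, 458.2262, 239.5652], [0.0, 0.0, 1.0]], 'T': [[-0.9975, 0.0631, -0.0305, 0.4124], [-0.0676, -0.7501, 0.6579, 0.6865], [0.0186, 0.6584, 0.7525, 0.9253], [0.0, 0.0, 0.0, 1.0]]}
wrist {'intrinsics': [[389.7479, 0.0, 322.7241], [0.0, 389.7479, 245.6732], [0.0, 0.0, 1.0]], 'tool_from_camera': [[1.0, 0.0005, 0.0021, -0.0003], [0.0011, -0.9608, -0.2772, -0.0767], [0.0019, 0.2772, -0.9608, -0.1626], [0.0, 0.0, 0.0, 1.0]]}
0.15 [-3.33350162e-04  8.48046408e-01 -5.29921622e-01 -5.03685290e-04]
```

View pics/scene0.png

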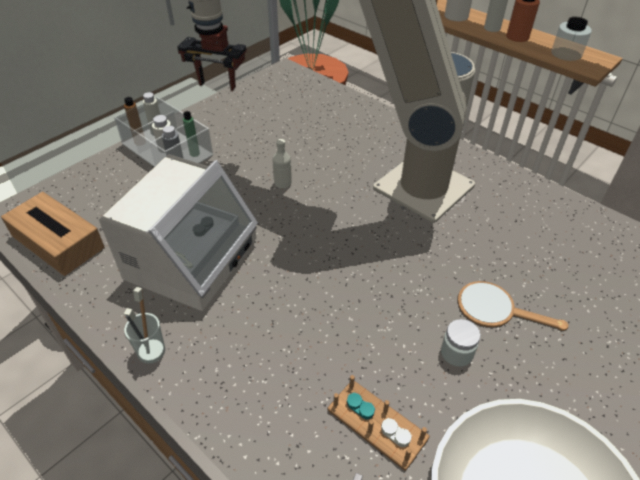

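View pics/side0.png

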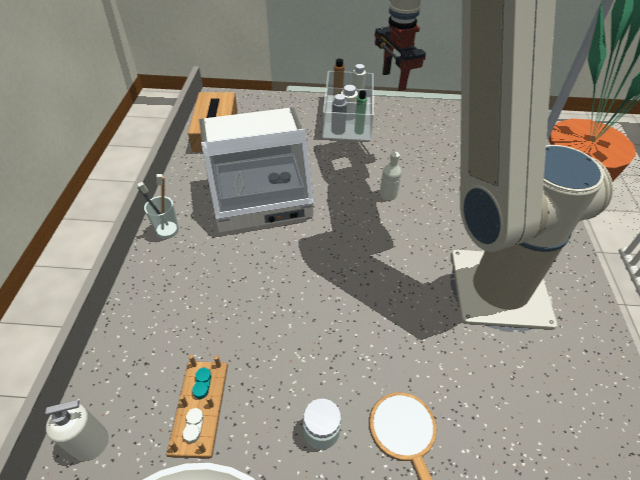

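View pics/wrist0.png

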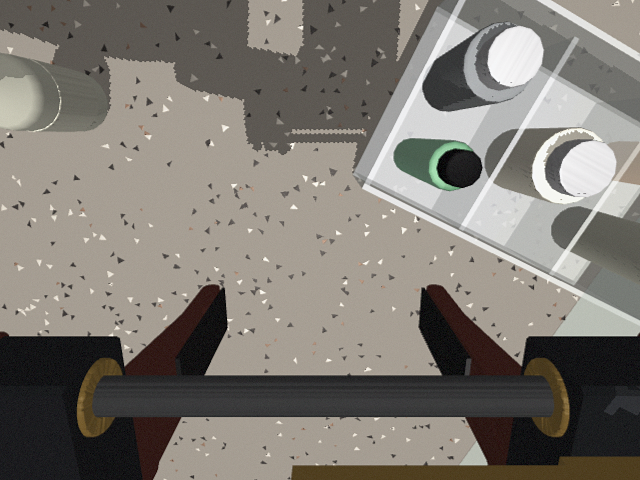

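```bash
python3 - <<'E'
import cv2
a=cv2.imread('pics/scene0.png')[140:320,80:280]; b=cv2.imread('pics/side0.png')[95:245,185:335]
cv2.imwrite('pics/sc_crop.png',cv2.resize(a,None,fx=3.3,fy=3.3,interpolation=2)); cv2.imwrite('pics/si_crop.png',cv2.resize(b,None,fx=4,fy=4,interpolation=2))
E
```

```text
(no output)
```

View pics/sc_crop.png

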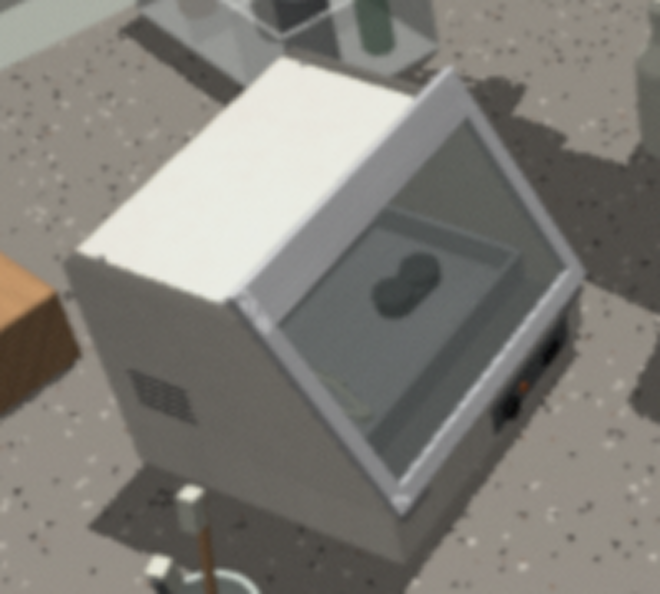

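View pics/si_crop.png

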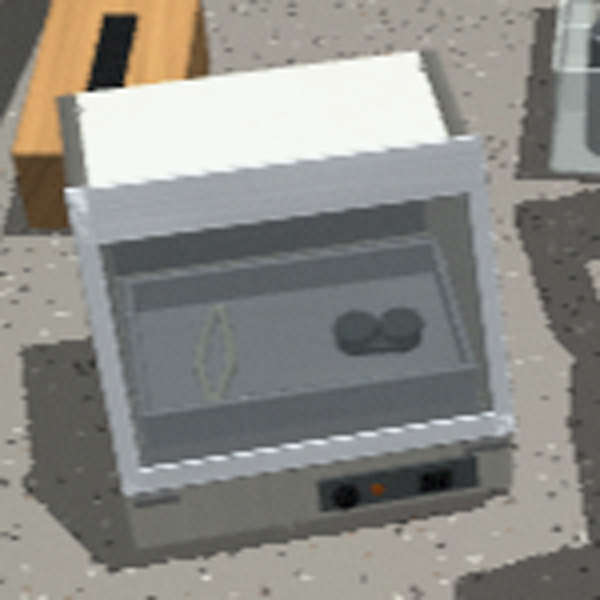

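```bash
cat > fit.py <<'E'
from h import *
from scipy.optimize import least_squares
C={n:camera_info(n) for n in ['scene','side']}
def proj(n,P):
    c=C[n]; p=np.linalg.inv(c['T'])@np.r_[P,1]; K=c['intrinsics']
    return np.array([K[0,0]*p[0]/-p[2]+K[0,2],K[1,1]*-p[1]/-p[2]+K[1,2]])
def ray(n,uv,z):
    c=C[n];K=c['intrinsics'];d=c['T'][:3,:3]@np.array([(uv[0]-K[0,2])/K[0,0],-(uv[1]-K[1,2])/K[1,1],-1]);o=c['T'][:3,3]
    return o+d*(z-o[2])/d[2]
def S(pose,P):
    x,y,a=pose;c,s=np.cos(a),np.sin(a);return np.array([x+c*P[0]-s*P[1],y+s*P[0]+c*P[1],P[2]])
sc=lambda u,v:(80+u/3.3,140+v/3.3); si=lambda u,v:(185+u/4,95+v/4)
if __name__=='__main__':
    TO=(-.025,.2389);BO=(-.1237,.0649);W=.13
    L=[('scene',(TO[0],W,TO[1]),sc(237,300)),('scene',(TO[0],-W,TO[1]),sc(447,68)),('scene',(BO[0],W,BO[1]),sc(403,512)),('scene',(BO[0],-W,BO[1]),sc(582,272)),
    ('scene',(.12,W,.21),sc(68,258)),('scene',(.12,-W,.21),sc(280,58)),('scene',(-.115,W,0),sc(403,562)),
    ('side',(TO[0],W,TO[1]),si(68,192)),('side',(TO[0],-W,TO[1]),si(480,138)),('side',(BO[0],W,BO[1]),si(126,494)),('side',(BO[0],-W,BO[1]),si(513,434)),
    ('side',(.12,W,.21),si(60,97)),('side',(.12,-W,.21),si(420,52)),('side',(-.115,W,0),si(135,548))]
    f=lambda p:np.concatenate([proj(n,S(p,P))-uv for n,P,uv in L])
    r=least_squares(f,[.6,-.2,-1.57],loss='soft_l1',f_scale=1.); print(r.x); print(np.round(r.fun.reshape(-1,2),1))
    print(ray('side',si(405,425),.0),'')
    for n,b in [('stand',((200,365),(225,455))),('jar',((322,440),)),('mirror',((403,425),)),('saline',((390,195),))]:
        print(n,[np.round(ray('side',q,0.0),3) for q in b])
    p=r.x
    # tray front top rim & inner via side
    for q in [(145,415),(478,365),(122,280),(432,240)]:
        w=ray('side',si(*q),.09); c,s=np.cos(p[2]),np.sin(p[2]);d=w[:2]-p[:2];print('tray',c*d[0]+s*d[1],-s*d[0]+c*d[1])
    for k,P in dict(hinge=(-.115,0,.06),edge=(-.0163,0,.234),edgedown=(-.315,0,.06),tray=(.04,0,.06)).items():print(k,S(p,P))
E
python3 fit.py
```

```text
[ 0.63930593 -0.26924633 -1.24712943]
[[-2.6 -1.4]
 [-0.2 -1.6]
 [ 0.2  1.7]
 [ 1.   0.8]
 [-3.2  1.6]
 [ 1.9 -3.9]
 [ 1.2  2.5]
 [-1.  -1.4]
 [ 0.2 -2.3]
 [-0.1  1.2]
 [ 1.  -0.3]
 [-1.8 -1. ]
 [ 3.3 -2. ]
 [ 1.   2.1]]
[ 5.62773853e-01 -2.60529283e-01  1.11022302e-16] 
stand [array([0.688, 0.258, 0.   ]), array([0.596, 0.434, 0.   ])]
jar [array([0.415, 0.393, 0.   ])]
mirror [array([0.256, 0.353, 0.   ])]
saline [array([ 0.262, -0.313,  0.   ])]
tray -0.07567110893431461 0.10848321418219814
tray -0.0793676925544544 -0.11385628649930993
tray 0.06470214547635554 0.10862215203632374
tray 0.05809934588353678 -0.11213412580004614
hinge [ 0.60273073 -0.16021764  0.06      ]
edge [ 0.63412179 -0.2537927   0.234     ]
edgedown [0.53912169 0.02939747 0.06      ]
tray [ 0.65202773 -0.30716935  0.06      ]
```

```bash
cat > geo.py <<'E'
from fit import *
from scipy.spatial.transform import Rotation as R
POSE=np.array([0.6393,-0.2692,-1.2471])
def quat(t,flip=False,pose=None):
    a=(POSE if pose is None else pose)[2]
    z=np.array([np.sin(t),0,-np.cos(t)]); y=np.array([np.cos(t),0,np.sin(t)])
    if flip: y=-y
    M=np.c_[np.cross(y,z),y,z]
    q=R.from_matrix(R.from_euler('z',a).as_matrix()@M).as_quat(); return q[[3,0,1,2]]
H=np.array([-.115,.06])
d=lambda q:np.array([np.sin(.516-q),np.cos(.516-q)])
n=lambda q:np.array([np.cos(.516-q),-np.sin(.516-q)])
def W(p2,y=0): return S(POSE,(p2[0],y,p2[1]))
def open_path(q):
    E=H+.2*d(q)
    if q<.516: return E+[.010,-.012]
    return H+.188*d(q)+[.010,0]
def close_path(q,t=np.pi/3,s=.025):
    u=np.array([np.sin(t),-np.cos(t)]);p=np.array([np.cos(t),np.sin(t)])
    if u@n(q)<0: return H+.2*d(q)-.01*n(q)-.01*p+s*u
    return H+(.2-s)*d(q)-.01*n(q)-.01*p
E
python3 - <<'E'
from geo import *
print('flips')
for nm,P,t in [('pre',(.03,.32),0),('open',open_path(0),0),('mid',open_path(1),0),('down',open_path(2.087),0),('tray',(-.04,.072),.52),('tray0',(-.12,.072),.52),('close0',close_path(2.087),1.047),('close1',close_path(1.),1.047),('close2',close_path(0),1.047)]:
    for f in (0,1):
        j=inverse_kinematics(W(np.array(P)),quat(t,f)); print(nm,np.round(W(np.array(P)),3),f,None if j is None else np.round(j,2))
for sel,name in [(slice(0,None),'')]:pass
E
```

```text
flips
pre [ 0.649 -0.298  0.32 ] 0 [-0.45  0.48  1.32 -0.    1.35 -0.77]
pre [ 0.649 -0.298  0.32 ] 1 [-0.45  0.48  1.32 -0.    1.35  2.37]
open [ 0.637 -0.263  0.222] 0 [-0.41  0.52  1.48 -0.    1.15 -0.73]
open [ 0.637 -0.263  0.222] 1 [-0.41  0.52  1.48 -0.    1.15  2.41]
mid [ 0.578 -0.087  0.226] 0 [-0.17  0.36  1.72 -0.    1.06 -0.49]
mid [ 0.578 -0.087  0.226] 1 None
down [0.546 0.009 0.06 ] 0 [-0.01  0.55  1.9  -0.    0.69 -0.33]
down [0.546 0.009 0.06 ] 1 None
tray [ 0.627 -0.231  0.072] 0 [-0.17  0.64  1.81 -0.87  0.61  0.22]
tray [ 0.627 -0.231  0.072] 1 None
tray0 [ 0.601 -0.155  0.072] 0 [-0.04  0.61  1.89 -0.88  0.65  0.36]
tray0 [ 0.601 -0.155  0.072] 1 None
close0 [0.544 0.014 0.029] 0 [ 0.51  0.89  1.9  -1.21  1.14  1.19]
close0 [0.544 0.014 0.029] 1 [ 0.51  0.89  1.9  -1.21  1.14 -1.95]
close1 [ 0.572 -0.07   0.202] 0 [ 0.34  0.55  1.95 -1.23  1.17  0.87]
close1 [ 0.572 -0.07   0.202] 1 [ 0.34  0.55  1.95 -1.23  1.17 -2.27]
close2 [ 0.626 -0.229  0.208] 0 None
close2 [ 0.626 -0.229  0.208] 1 None
```

```bash
python3 - <<'E'
from geo import *
for t in (.5,.6,.7,.8,.9,1.0):
    print(t,[ (lambda j: None if j is None else np.round(j,2).tolist())(inverse_kinematics(W(close_path(q,t,s=.015)),quat(t))) for q in (2.087,1.,.5,.2,0)])
command_gripper(0)
move_pose(W((.03,.33)),quat(0))
print(get_time(),get_tcp_pos(),get_ft_force())
np.save('tcpA.npy',np.r_[get_tcp_pos(),get_ee_rot()])
snap('wrist','w1.png');snap('side','s1.png')
E
```

```text
0.5 [[0.31, 0.65, 1.96, -0.83, 0.71, 0.68], [0.13, 0.34, 1.88, -0.63, 0.92, 0.2], [-0.03, 0.34, 1.81, -0.61, 0.9, 0.01], [-0.12, 0.38, 1.77, -0.61, 0.86, -0.07], [-0.17, 0.41, 1.75, -0.61, 0.82, -0.11]]
0.6 [[0.36, 0.68, 1.96, -0.93, 0.78, 0.81], [0.18, 0.36, 1.9, -0.76, 0.94, 0.34], [0.02, 0.35, 1.84, -0.76, 0.9, 0.16], [-0.08, 0.39, 1.81, -0.76, 0.85, 0.09], [-0.13, 0.42, 1.79, -0.78, 0.81, 0.06]]
0.7 [[0.4, 0.72, 1.95, -1.02, 0.85, 0.92], [0.22, 0.39, 1.92, -0.89, 0.97, 0.47], [0.06, 0.37, 1.87, -0.9, 0.92, 0.31], [-0.04, 0.4, 1.84, -0.92, 0.86, 0.25], [-0.1, 0.44, 1.82, -0.94, 0.81, 0.23]]
0.8 [[0.44, 0.76, 1.94, -1.09, 0.94, 1.02], [0.26, 0.43, 1.93, -1.0, 1.02, 0.59], [0.1, 0.4, 1.89, -1.03, 0.95, 0.45], [-0.0, 0.42, 1.87, -1.07, 0.89, 0.41], [-0.06, 0.46, 1.85, -1.1, 0.84, 0.4]]
0.9 [[0.48, 0.81, 1.92, -1.14, 1.02, 1.09], [0.3, 0.47, 1.94, -1.1, 1.08, 0.71], [0.13, 0.43, 1.91, -1.15, 1.0, 0.58], [0.03, 0.45, 1.89, -1.21, 0.93, 0.55], [-0.03, 0.49, 1.87, -1.25, 0.89, 0.55]]
1.0 [[0.51, 0.86, 1.91, -1.18, 1.11, 1.16], [0.33, 0.51, 1.95, -1.18, 1.14, 0.81], [0.17, 0.47, 1.93, -1.26, 1.06, 0.7], None, None]
3.2083 [ 0.64803434 -0.29864117  0.32960687] [ 0.04469755 -0.81278103 -0.62305324]
```

View pics/w1.png

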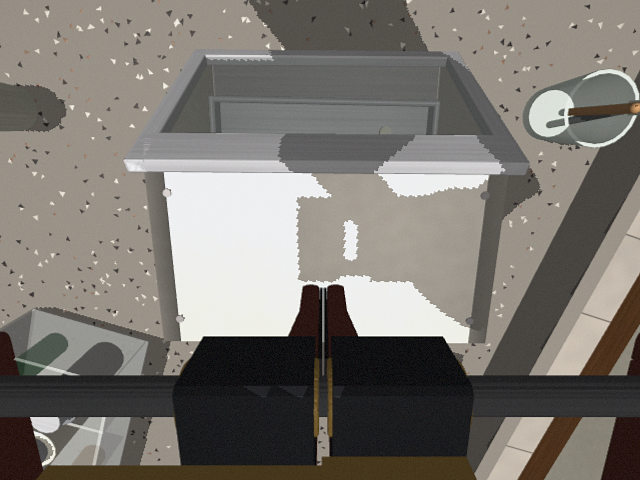

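View pics/s1.png

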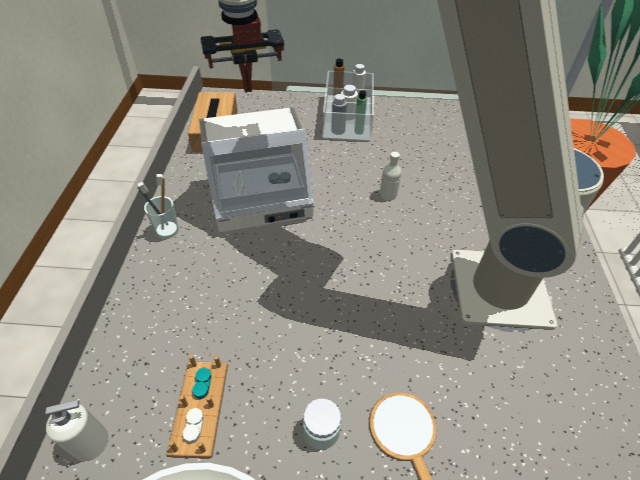

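```bash
cat >> geo.py <<'E'
def wray(tcp,uv,z):
    c=camera_info('wrist');K=c['intrinsics'];T=np.eye(4);T[:3,:3]=R.from_quat(np.r_[tcp[4:],tcp[3]]).as_matrix();T[:3,3]=tcp[:3];T=T@c['tool_from_camera']
    dd=T[:3,:3]@np.array([(uv[0]-K[0,2])/K[0,0],-(uv[1]-K[1,2])/K[1,1],-1]);o=T[:3,3];return o+dd*(z-o[2])/dd[2]
def toS(w):
    c,s=np.cos(POSE[2]),np.sin(POSE[2]);e=w[:2]-POSE[:2];return np.array([c*e[0]+s*e[1],-s*e[0]+c*e[1]])
E
python3 - <<'E'
from geo import *
t=np.load('tcpA.npy')
for nm,uv,z in [('edgeL',(126,172),.234),('edgeR',(527,175),.234),('topoutL',(140,136),.239),('topoutR',(503,136),.239),('hingeL',(195,50),.065),('hingeR',(459,52),.065)]:
    w=wray(t,uv,z);print(nm,w,toS(w))
a,b=[wray(t,u,.234) for u in((126,172),(527,175))]
print(np.arctan2(*(b-a)[[1,0]])-np.pi/2,np.linalg.norm(b-a))
E
```

```text
edgeL [ 0.50979937 -0.28921753  0.234     ] [-0.02221272 -0.12914221]
edgeR [ 0.75942801 -0.20828129  0.234     ] [-0.01954548  0.13326591]
topoutL [ 0.51626017 -0.26316352  0.239     ] [-0.04485864 -0.11472986]
topoutR [ 0.73168854 -0.19157323  0.239     ] [-0.04420901  0.11228143]
hingeL [ 0.47793754 -0.18972123  0.065     ] [-0.12667619 -0.12770224]
hingeR [ 0.72843151 -0.10844188  0.065     ] [-0.124059   0.1356354]
-1.2572641238472566 0.2624216707679501
```

```bash
python3 - <<'E'
from geo import *
p=S(POSE,(-.003,.002,0));print(p)
s=open('geo.py').read().replace('[0.6393,-0.2692,-1.2471]',f'[{p[0]:.4f},{p[1]:.4f},-1.255]');open('geo.py','w').write(s)
E
python3 - <<'E'
from geo import *
move_pose(W((.012,.28)),quat(0))
q=quat(0)
print(movel(W((.012,.2225)),v=.08,until_force=5), get_tcp_pos())
r=movel(W((-.02,.2225)),v=.04,until_force=2.5); print(r,toS(get_tcp_pos()),get_ft_force(),get_time())
snap('side','s2.png');snap('wrist','w2.png')
E
```

```text
[ 0.64024191 -0.26571966  0.        ]
False [ 0.64425796 -0.27722273  0.22286237]
True [-6.49596503e-03 -1.26590593e-05] [-0.26811923  0.0861176   0.42614524] 5.0333
```

View pics/w2.png

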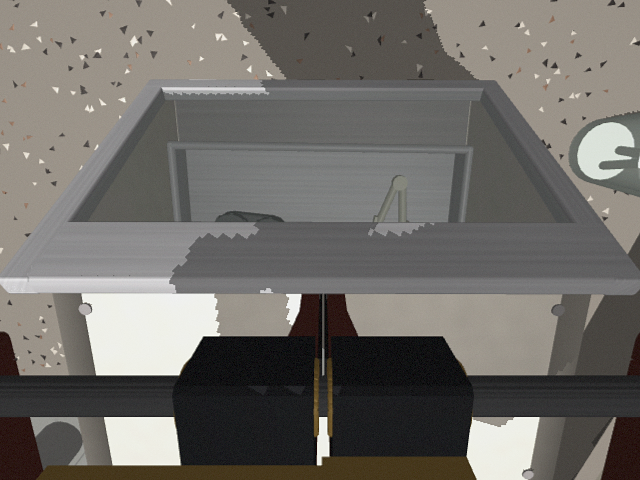

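```bash
python3 - <<'E'
from geo import *
for q in np.r_[np.arange(.15,2.0,.15),2.0,2.087]:
    r=movel(W(open_path(q)),v=.12,until_force=30); print(round(q,2),r,np.round(get_ft_force(),1))
    if r: break
print(get_time(),toS(get_tcp_pos()),get_tcp_pos()[2])
snap('side','s3.png')
E
```

```text
0.15 False [-0.3  0.1 -0.3]
0.3 False [-0.2  0.1  0.3]
0.45 False [ 0.5  0.1 -0.2]
0.6 False [-1.   0.   0.8]
0.75 False [-0.1 -0.7  0.9]
0.9 False [ 0.2 -0.1  0.7]
1.05 False [0.3 0.1 0.3]
1.2 False [0.4 0.7 0. ]
1.35 False [ 0.1  0.4 -0.2]
1.5 False [ 0.2  0.7 -0.1]
1.65 False [0.9 0.3 0.6]
1.8 False [ 1.2 -0.9  0. ]
1.95 False [-0.2  0.1 -0.1]
2.0 False [0.4 1.1 0.3]
2.09 False [ 0.7 -0.9  0.8]
10.7167 [-0.29268602  0.00080398] 0.0603643979310976
```

View pics/s3.png

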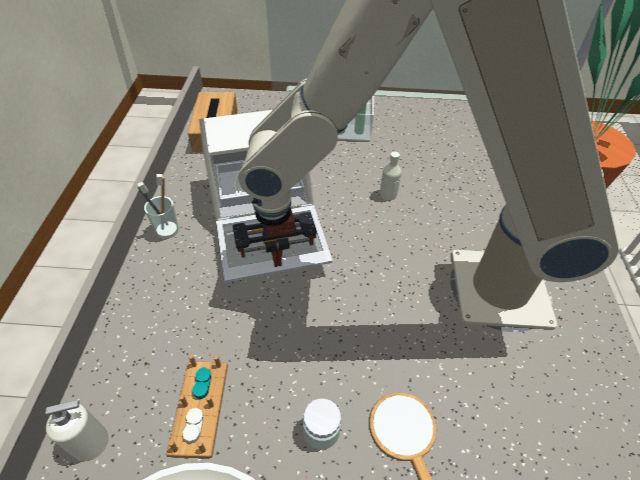

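```bash
python3 - <<'E'
from geo import *
print(movel(W((-.293,.055)),v=.02,until_force=15),get_tcp_pos()[2],get_ft_force()); wait(.3)
movel(W((-.27,.15)))
move_pose(W((-.16,.13)),quat(.52)); command_gripper(.8)
np.save('tcpB.npy',np.r_[get_tcp_pos(),get_ee_rot()])
snap('wrist','w4.png');snap('scene','sc4.png'); print(get_time())
E
```

```text
True 0.06028041673172665 [-1.82813243  0.15362973  9.28471719]
14.0667
```

View pics/w4.png

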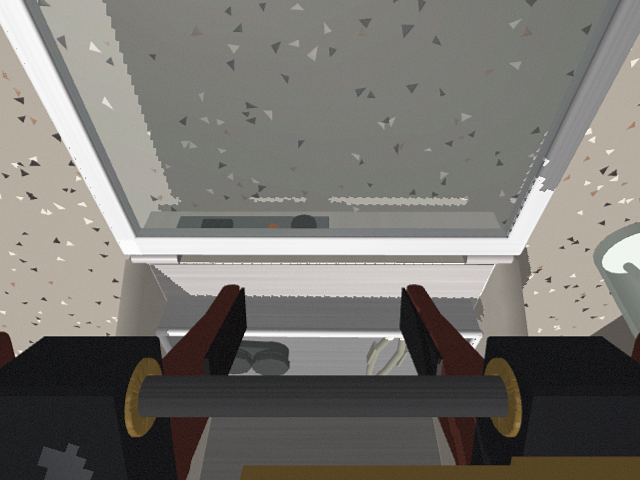

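View pics/sc4.png

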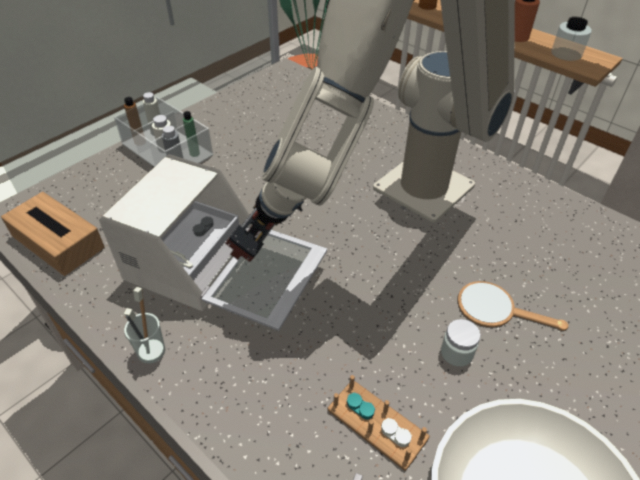

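```bash
python3 - <<'E'
from geo import *
q=quat(.52)
print(movel(W((-.125,.073)),v=.12,until_force=8),get_tcp_pos()[2])
f0=get_ft_force()
r=movel(W((-.055,.073)),v=.06,until_force=15);print(r,toS(get_tcp_pos()),get_ft_force()-f0)
r=movel(W((-.030,.073)),v=.02,until_force=7);print(r,toS(get_tcp_pos()),get_ft_force()-f0,get_time())
snap('scene','sc5.png');snap('wrist','w5.png');snap('side','s5.png')
E
```

```text
False 0.07302730822511064
False [-5.50745177e-02 -2.11124386e-05] [-1.77993129 -0.9008904   0.58552953]
True [-0.03941349  0.00018943] [-1.91436375  3.26669432  2.35424051] 16.9083
```

View pics/w5.png

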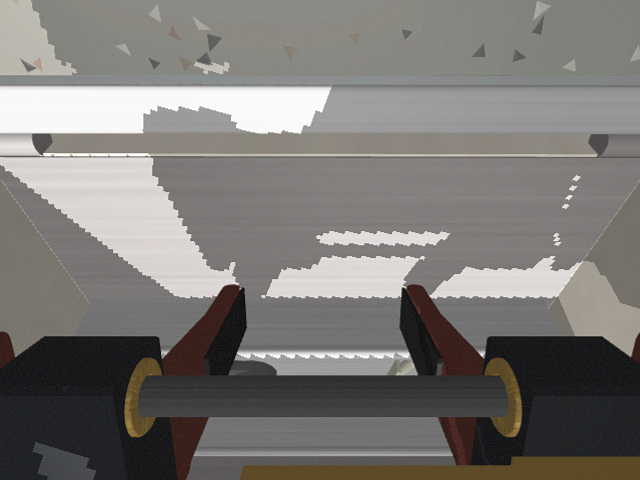

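View pics/sc5.png

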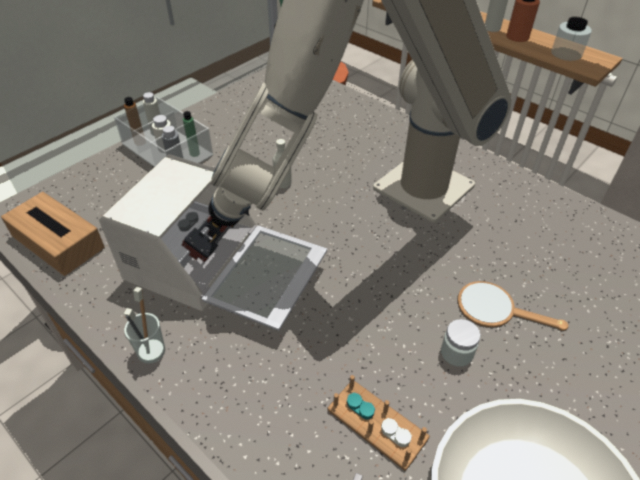

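```bash
python3 - <<'E'
from geo import *
r=movel(W((-.030,.073)),v=.02,until_force=12);print(r,toS(get_tcp_pos()),get_ft_force(),get_time())
wait(.3)
movel(W((-.125,.073)),v=.15)
movel(W((-.15,.16)),v=.2)
command_gripper(0)
snap('wrist','w6.png')
mv=W((-.36,.16))
for t in (.8,.9): print(inverse_kinematics(mv,quat(t)),inverse_kinematics(W((-.36,.03)),quat(t)))
print(get_time())
E
```

```text
True [-3.93757412e-02 -1.97777046e-06] [-0.36284676  3.83748066  2.31370239] 17.3167
[ 0.53743908  0.53726093  1.90289938 -0.88721727  1.12579104  0.79895954] [ 0.53743908  0.77634846  1.90201004 -0.99691378  0.98505684  1.02029542]
[ 0.57388049  0.58305027  1.89603642 -0.95142687  1.19486806  0.87711474] [ 0.57388049  0.82399359  1.88284625 -1.04140731  1.07062316  1.08819179]
20.1083
```

View pics/w6.png

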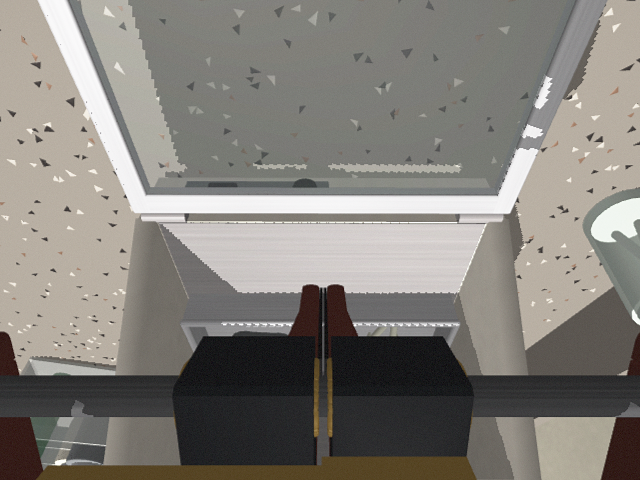

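```bash
python3 - <<'E'
from geo import *
t0=np.r_[get_tcp_pos(),get_ee_rot()]
for uv,z in [((200,294),.06),((445,293),.06),((186,325),.09),((460,323),.09)]: print('tray front',toS(wray(t0,uv,z)))
t=.9
movel(W((-.22,.17)),v=.2)
move_pose(W((-.375,.16)),quat(t))
movel(W((-.375,.024)),v=.12,until_force=8)
A=close_path(2.087,t,.02)
r=movel(W(A+[0,-.007]),v=.08,until_force=8); print(r,get_tcp_pos(),get_time())
snap('side','s7.png')
E
```

```text
tray front [-0.02925332 -0.10468539]
tray front [-0.03065242  0.10474012]
tray front [-0.02773783 -0.10967785]
tray front [-0.03064699  0.11015878]
False [0.5453753  0.02499926 0.02265876] 23.5917
```

View pics/s7.png

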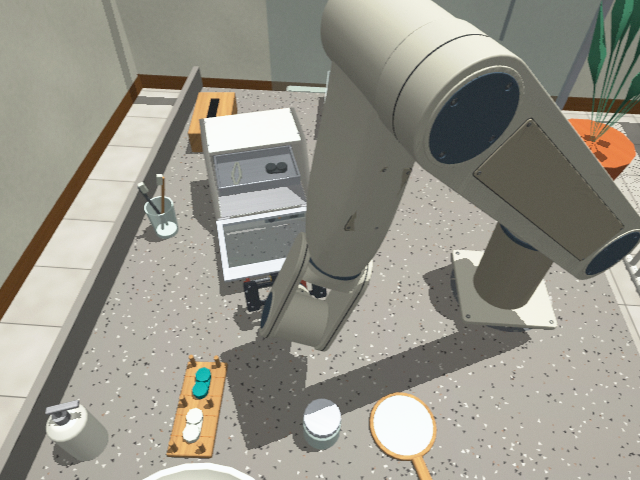

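Tray front lies at x = −0.030 (target −0.030), so it is against the rear wall. The side view shows the tool under the door edge near (285,285) and clear of the jar. Now lifting.

```bash
python3 - <<'E'
from geo import *
t=.9
for q in np.r_[np.arange(2.0,.1,-.15),.1]:
    r=movel(W(close_path(q,t,.02)),v=.1,until_force=30); print(round(q,2),r,np.round(get_ft_force(),1))
    if r: break
print(get_time(),toS(get_tcp_pos()),get_tcp_pos()[2])
snap('side','s8.png');snap('scene','sc8.png')
E
```

```text
2.0 False [ 0.2 -0.2  0.6]
1.85 False [ 0.7 -0.3  0.2]
1.7 False [ 0.5  0.2 -0. ]
1.55 False [ 0.5  0.4 -0.4]
1.4 False [-0.3 -0.4 -0.1]
1.25 False [ 0.1  0.2 -0.1]
1.1 False [-0.5  0.6  0.2]
0.95 False [-0.9  0.4  0.2]
0.8 False [ 0.6 -0.4 -0.3]
0.65 False [-0.2 -0.2  0.2]
0.5 False [-0.7 -0.3 -0.6]
0.35 False [ 0.1  0.2 -0.3]
0.2 False [ 0.2  1.  -0.4]
0.1 False [ 0.3 -0.2 -0.1]
29.5 [-0.05719369 -0.0001885 ] 0.22069492985946268
```

View pics/sc8.png

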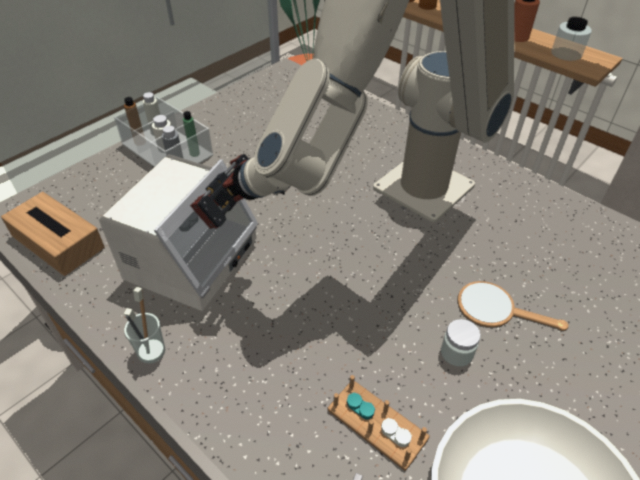

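```bash
python3 - <<'E'
from geo import *
t=.9
r=movel(W(close_path(.03,t,.02)),v=.06,until_force=20);print(r,get_ft_force())
B=close_path(0,t,.02)
r=movel(W(B+.008*n(0)),v=.02,until_force=15);p=np.r_[toS(get_tcp_pos())[0],get_tcp_pos()[2]];print(r,p,(p-B)@n(0),get_ft_force());wait(.2)
u=np.array([np.sin(t),-np.cos(t)])
movel(W(B-.06*u),v=.1); movel(W(B-.12*u+[0,.1]),v=.2)
np.save('tcpC.npy',np.r_[get_tcp_pos(),get_ee_rot()])
snap('scene','sc9.png');snap('side','s9.png');snap('wrist','w9.png');print(get_time(),get_ft_force())
E
python3 - <<'E'
import cv2,numpy as np
a=cv2.imread('pics/scene0.png')[140:320,80:280];b=cv2.imread('pics/sc9.png')[140:320,80:280]
cv2.imwrite('pics/cmp.png',cv2.resize(np.hstack([a,b]),None,fx=2,fy=2,interpolation=2))
E
```

```text
False [-0.73028261 -0.39443922 -0.48052751]
True [-0.04114991  0.21356618] 6.273568444050944e-06 [-3.73992721  5.32703656  6.17212641]
32.3583 [ 0.62105379 -0.13855229  0.72581715]
```

View pics/cmp.png

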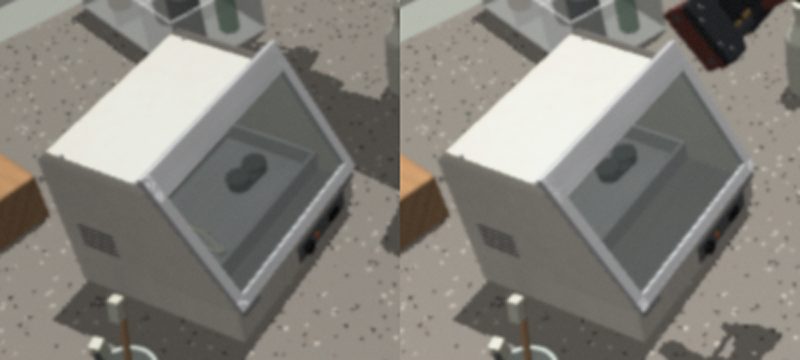

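View pics/s9.png

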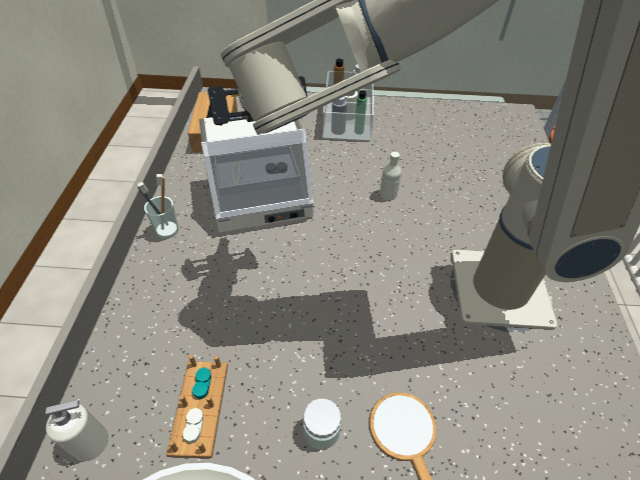

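View pics/w9.png

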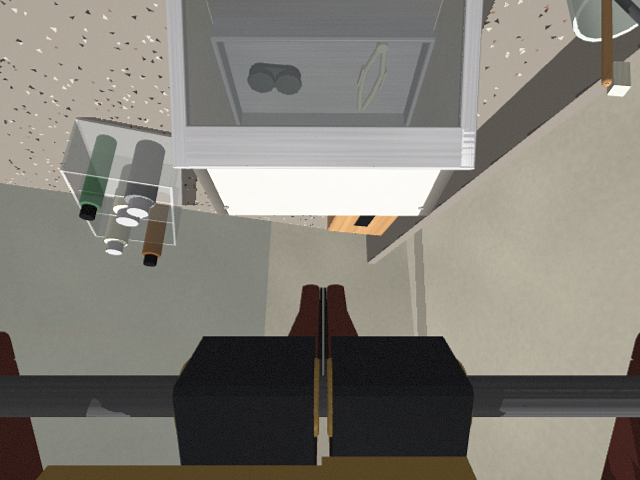

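The door corners in the scene picture coincide with the start, and both items are in the tray. The robot is clear of everything and the bystanders have not moved.

```bash
python3 - <<'E'
from h import *
wait(.3); print(get_qvel().round(4) if hasattr(get_qvel(),'round') else get_qvel()); job_done(); print(get_time())
E
```

```text
[ 0.0008 -0.005  -0.0028  0.0003 -0.001  -0.0001]
the job is handed in; nothing more can be done
the job is handed in; nothing more can be done
```

The steriliser door is shut again, the tray sits against the rear wall with the tweezer and lens case still in it, and the job is handed in. The last clock reading was 32.4 s of the 66 s allowed, just before the hand-in.

What I did: I drew the door out by its top edge and followed it down onto its stop. I then pushed the tray's front wall back with the tool tilted under the roof until it met the rear wall. Finally I lifted the door from under its edge and pushed it shut.

**Door down:** pressing on it met a firm stop at z = 0.060, level with the chamber floor.

**Tray:** before the door was closed, its front wall measured x = −0.028 to −0.031 in the wrist view. The nominal position against the wall is −0.030.

**Door shut:** the final push met a firm stop within 0.1 mm of the shut position, and the door corners in the scene picture match those at the start.

**Bystanders:** by eye, the stand, jar, mirror and bottle were where they started in the side picture. I did not measure their positions.

**Discrepancy:** the first pose fit from the scene and side cameras was off by up to about 4 pixels. The wrist view differed from it by about 3 mm and 0.01 rad. I used a blend of the two, and every later contact agreed with it to within 1 mm.

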